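# Load the biscuit magazine in order and feed the first one

### The arm

A 7-joint arm with a two-finger parallel gripper is mounted at the origin on the work surface. World frame = base frame: x ahead of the robot, y to its left, z up, the work surface at z = 0. Lengths are in m, angles in rad, forces in N, time in s.
With the tool pointing down it reaches from about 0.4 to 0.925 m from the base axis. Payload 4.1 kg.
Tool frame: the origin (TCP) lies midway between the tips of the shut fingers; the grasp point (between the pads) lies arm.pinch_z behind it (arm.pinch_z is the distance from the TCP to the grasp point, in m); z points along the fingers, y is the direction in which the jaws open and shut (so a half turn about z gives the same grasp; the last joint's range is limited). The gripper opens to 85 mm and grips with 20 to 120 N. Pads are 22 mm wide; open, the fingers measure 114 mm over their backs; the gripper's body (76 mm by 85 mm) begins 54 mm behind the grasp point. The pads swing forward as they close: fully open they stand 13 mm farther back than shut.
Start: joints at [-1.344, 0.398, 0.045, 1.537, -0.019, 1.207, -0.051], TCP at [0.208, 0.616, 0.231] pointing down, gripper open.
Joint ranges: [-2.82, 2.82], [-0.49, 2.23], [-1.37, 1.46], [0, 2.46], [-1.36, 4.5], [0.23, 2], [-2.94, 2.94]. Speed limits (rad/s): [2.57, 2.57, 3.14, 3.14, 3.14, 3.14, 3.14].

### API

Orientations are given as a unit quaternion [w, x, y, z].
In Python, from station import arm gives the robot as it stands. The module is installed in compiled form; this text tells all that it offers. Calls block until the motion is done:
- arm.reach(position, orientation): joint-space move of the TCP to a pose.
- arm.movel(position, frame=None, feed=0.15): straight line of the TCP; frame=None keeps the orientation; feed is the mean speed in m/s.
- arm.movej(angles): joint-space move.
- arm.command_gripper(opening, effort=None): finger opening in m; effort is the grip in N (None keeps the last); returns when the fingers have stopped.
- arm.pause(seconds).
- arm.ik(position, orientation): joint angles nearest the present ones, or None.
- arm.state(): the state.
- arm.read_camera(name): name is "scene" or "top"; returns a dict with "img" (384x512x3 uint8, blue, green, red), "range_z" (384x512 float32, m along the optical axis (not along the pixel's ray), 0 where there is no reading), "camera_matrix" (3x3 intrinsics, pixels), "rvec" (rotation vector, rad) and "tvec" (3), from world to camera coordinates, as OpenCV has them. Camera axes: x right, y down, z forward; pixel columns grow to the right and rows downward; lengths in m; the calibration is good to about 2 mm. A picture is of the moment at which its call begins.
A pose or a line that the arm cannot do raises arm.PlanningError and nothing moves.
- arm.finish_job(): hands the job in, once; it reports no verdict.
The state is a dict: "clock": time; "q": joint angles; "joint_vel": joint speeds; "joint_efforts": joint torques, N m; "tcp_pos": TCP position; "eef_rot": TCP orientation; "contact_force": force on the tool from outside, world axes, zero at the start; "ft_torque": the same for the moment, N m; "grip_width": finger opening in m.
Only numpy, scipy, OpenCV 4.12 (cv2) and the standard library are available. Lean on these libraries where they do the work, as an engineer would, in place of code of your own. Each camera call takes 0.05 s, during which the arm holds its last target.

### The job

Load the three bone biscuits flat into the brass magazine one at a time, so that they will be fed out brown first, then cream, then pink: brown at the bottom, cream on it, pink on top. When all three are in, push the red plate fully in once so that the brown biscuit drops flat into the catch tray, and let the pusher spring back so that the other two sink onto the deck. Leave the bowl, the jar and the scraper where they are.

Things in the scene. Friction and masses are not known exactly. Their poses are not given: they have to be found in the camera images.
- magazine: fixed steel base with an upright, open-topped brass magazine. Origin: on the table under the slot's middle; z up, +x the feed direction, y along the stored biscuits' length. Slot 38 mm (x) by 83 mm (y). End walls at y = +-41.5 mm, and wings wrap the outer 16 mm of each end; between the wings (|y| < 25 mm) both long sides are open from the top down to 40 mm above the table, for gripper fingers
- magazine_deck (a point): middle of the slot on the deck where the stack rests, 30 mm above the table; axes as the magazine's. A flat biscuit let go inside the walls slides down by its own weight; stacked centres stand 37, 51 and 65 mm above the table. The exit on +x is 18.5 mm high: only the lowest biscuit can leave
- tray (a point): middle of the catch tray's floor, 12 mm above the table, 54 mm ahead (+x) of the slot's middle; axes as the magazine's. Aluminium tray 68 mm (x) by 110 mm (y), rim 34 mm above the table, 18 mm step down from the deck
- magazine_mouth (a point): centre of the magazine's open mouth, level with the top of its flared lead-ins (each 5 mm outward), 88 mm above the table; the straight walls begin 10 mm lower, at 78 mm; axes as the magazine's
- push_plate (a point): middle of the rear face (looking to the magazine's -x) of the pusher's upright red plate, 55 mm above the table, at rest 88 mm behind the slot's middle. Plate 50 mm wide (y), 45 mm tall (32 to 77 mm above the table), 8 mm thick. Push it along the magazine's +x with closed fingers placed behind it
- pusher (a joint): spring pusher's travel in m along the magazine's +x: 0 at rest, 0.052 fully in (hard stop). Spring 2.5 N at rest, 7.7 N fully in, damping 35 N per m/s; springs back by itself when let go. Its blade (66 mm wide, top 39 mm above the table, from 26 mm behind the slot's middle back to the plate) pushes the lowest biscuit off the deck and carries the others till it is back
- brown_center (a point): dark brown bone-shaped hard biscuit, loose, about 30 g: 79 mm long (its y), 34 mm wide over the end lobes, 22 mm at the waist (its x), 14 mm thick (its z). The point is its centre, half-way up; it starts flat on the table. Grip it across x at the straight-sided waist (middle 38 mm of its length). Either end and either face may be used.
- cream_center (a point): pale cream bone-shaped hard biscuit, loose, about 30 g: 79 mm long (its y), 34 mm wide over the end lobes, 22 mm at the waist (its x), 14 mm thick (its z). The point is its centre, half-way up; it starts flat on the table. Grip it across x at the straight-sided waist (middle 38 mm of its length). Either end and either face may be used.
- pink_center (a point): pink bone-shaped hard biscuit, loose, about 30 g: 79 mm long (its y), 34 mm wide over the end lobes, 22 mm at the waist (its x), 14 mm thick (its z). The point is its centre, half-way up; it starts flat on the table. Grip it across x at the straight-sided waist (middle 38 mm of its length). Either end and either face may be used.
- bowl: loose steel bowl, 84 mm across, 40 mm high, origin under its middle; leave alone
- jar: loose amber jar with a white cap, 48 mm across, 60 mm high, origin under its middle; leave alone
- scraper: loose flat steel bench scraper with a wooden handle bar, 71 by 90 mm, 17 mm high at the bar, origin under its middle; leave alone

How it is judged:
By the outcome, as a careful person would: the job done as asked, in the order asked, and still so for the second after the job is handed in, with the robot touching nothing.
It also fails if it takes over 72 s, if anything falls off the work surface, if the arm or the gripper's body presses on something with over 40 N, if the wrist force passes 120 N, or if a joint passes its speed limit or range.

## Working session

There is one attempt and no reset: what is moved stays moved. The work goes in short steps, each a Python script; the robot and the scene stay as the last script left them, time stands still between calls to the robot, and variables do not carry over. Pictures are saved under pics/ and viewed, and the job is handed in when it is done.

```bash
mkdir -p pics; ls; python3 - <<'E'
from station import arm
import cv2
for n in("scene","top"):
    d=arm.read_camera(n); cv2.imwrite(f"pics/{n}0.png",d["img"])
    print(n,d["camera_matrix"].tolist(),d["rvec"],d["tvec"],(d["range_z"]>0).mean())
s=arm.state();print(s["clock"],s["tcp_pos"],s["eef_rot"],s["grip_width"],arm.pinch_z,s["contact_force"])
E
```

```text
pics
scene [[479.5549388287401, 0.0, 253.78571253306714], [0.0, 479.5549388287401, 198.26988509854897], [0.0, 0.0, 1.0]] [ 1.88082415  1.26380736 -0.66472451] [-0.19424418 -0.24402289  1.70863722] 0.9959309895833334
top [[424.4391741509355, 0.0, 256.13310433330673], [0.0, 424.4391741509355, 197.64253151843738], [0.0, 0.0, 1.0]] [ 2.14537718 -2.14991153  0.11174796] [0.00848448 0.59365318 1.08848609] 0.9960734049479166
0.1 [0.20785486 0.61526542 0.23035541] [-8.24485247e-05  1.62144965e-01  9.86766549e-01 -8.83672293e-04] 0.08546417962658906 0.0187 [-0.16663964 -1.36478106 -0.03738744]
```

View pics/scene0.png

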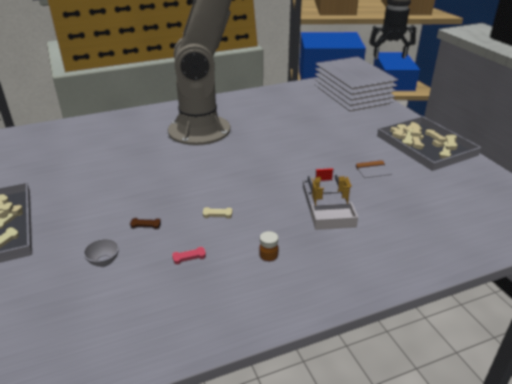

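View pics/top0.png

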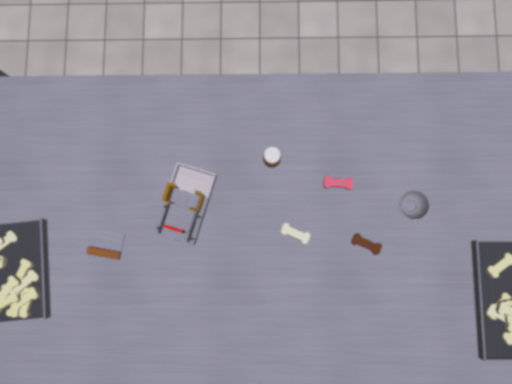

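```bash
cat > h.py <<'E'
import numpy as np, cv2
from station import arm
def cam(d):
    R=cv2.Rodrigues(np.array(d["rvec"],float))[0]; t=np.array(d["tvec"],float).ravel()
    return np.array(d["camera_matrix"]),R,t
def ray(d,uv,z):
    K,R,t=cam(d); uv=np.atleast_2d(uv).astype(float)
    c=np.c_[uv,np.ones(len(uv))]@np.linalg.inv(K).T@R; o=-R.T@t
    return o+c*((z-o[2])/c[:,2])[:,None]
def proj(d,P):
    return cv2.projectPoints(np.atleast_2d(P).astype(float),np.array(d["rvec"],float),np.array(d["tvec"],float),np.array(d["camera_matrix"]),None)[0][:,0]
def cloud(d):
    K,R,t=cam(d); z=d["range_z"]; v,u=np.indices(z.shape)
    p=np.c_[((u-K[0,2])/K[0,0]*z).ravel(),((v-K[1,2])/K[1,1]*z).ravel(),z.ravel()]
    return ((p-t)@R).reshape(*z.shape,3)
E
python3 - <<'E'
from h import *
for n in("scene","top"):
    d=arm.read_camera(n); K,R,t=cam(d); print(n,"cam at",-R.T@t, "tcp px",proj(d,[[.208,.616,.231],[0,0,0],[.5,0,0],[.5,.3,0]]).round().tolist())
    np.savez(f"{n}0.npz",**d)
    W=cloud(d); hsv=cv2.cvtColor(d["img"],cv2.COLOR_BGR2HSV)
    for r in (W[150:260,50:450,2],): print(np.percentile(r,[5,50,95]))
    # nonbackground coloured blobs
    H,S,V=cv2.split(hsv)
    m=((S>90)).astype(np.uint8)
    N,L,st,c=cv2.connectedComponentsWithStats(m)
    for i in range(1,N):
        if st[i,4]>25:
            k=L==i; print(st[i].tolist(),c[i].round(1),"hsv",np.median(hsv[k],0),"w",np.median(W[k],0).round(3))
E
python3 -c "
import cv2
t=cv2.imread('pics/top0.png');s=cv2.imread('pics/scene0.png')
a=cv2.resize(t[150:260,140:235],(518,600),interpolation=cv2.INTER_CUBIC);cv2.imwrite('pics/a.png',a)
a=cv2.resize(s[155:240,290:370],(560,595),interpolation=cv2.INTER_CUBIC);cv2.imwrite('pics/b.png',a)
a=cv2.resize(t[130:270,250:440],(800,589),interpolation=cv2.INTER_CUBIC);cv2.imwrite('pics/c.png',a)"
```

```text
scene cam at [ 1.5009005  -0.39059378  0.78195479] tcp px [[389.0, 61.0], [199.0, 130.0], [251.0, 206.0], [345.0, 183.0]]
[-0.00383843 -0.0009416   0.02810823]
[48, 0, 144, 71, 7720] [116.9  30.2] hsv [ 20. 171. 100.] w [-0.455 -0.184  0.255]
[216, 0, 41, 51, 1409] [239.1  26.2] hsv [ 20. 170. 100.] w [-0.444  0.327  0.209]
[301, 0, 86, 23, 1942] [342.9  10.9] hsv [ 19. 106. 124.] w [-0.564  0.882  0.176]
[407, 0, 54, 23, 824] [428.2  13.2] hsv [ 19. 107.  96.] w [-0.387  1.245  0.176]
[435, 0, 65, 25, 1128] [471.4   9.4] hsv [108. 169.  61.] w [-0.229  1.373  0.222]
[374, 25, 80, 65, 2146] [412.6  60.7] hsv [108. 176.  87.] w [-0.456  1.315 -0.093]
[299, 32, 67, 47, 2026] [326.9  48.9] hsv [108. 209. 109.] w [-0.612  0.86   0.013]
[393, 83, 37, 16, 321] [414.   93.1] hsv [ 19. 104. 154.] w [-0.369  1.254 -0.209]
[408, 101, 19, 14, 190] [417.9 106.2] hsv [108. 165.  63.] w [-0.45   1.372 -0.341]
[357, 161, 27, 6, 97] [369.8 163.6] hsv [ 13. 139. 123.] w [0.452 0.414 0.015]
[312, 168, 21, 34, 361] [320.6 181.3] hsv [ 19. 169. 100.] w [0.522 0.194 0.066]
[338, 177, 13, 24, 200] [344.  
[... 260 characters left out ...]
v [ 15. 184.  77.] w [ 0.723 -0.046  0.027]
top cam at [ 0.45408775 -0.015516    1.15362976] tcp px [[-33.0, 368.0], [259.0, 429.0], [259.0, 234.0], [149.0, 234.0]]
[-0.00307582  0.00090707  0.03175919]
[324, 176, 29, 14, 276] [338.1 182.5] hsv [172.  127.  215.5] w [ 0.636 -0.215  0.014]
[162, 183, 14, 21, 138] [168. 192.] hsv [ 19.  161.5 132. ] w [0.605 0.234 0.082]
[190, 191, 14, 20, 78] [198.3 201.6] hsv [ 19.  134.  131.5] w [0.578 0.152 0.086]
[163, 225, 21, 8, 70] [173.  228.3] hsv [178. 154. 190.] w [0.511 0.219 0.077]
[353, 234, 28, 20, 215] [366.4 243.6] hsv [ 11. 150. 109.] w [ 0.471 -0.285  0.014]
[87, 247, 33, 12, 220] [103.  252.5] hsv [ 13.  154.  143.5] w [0.451 0.417 0.018]
```

View pics/a.png

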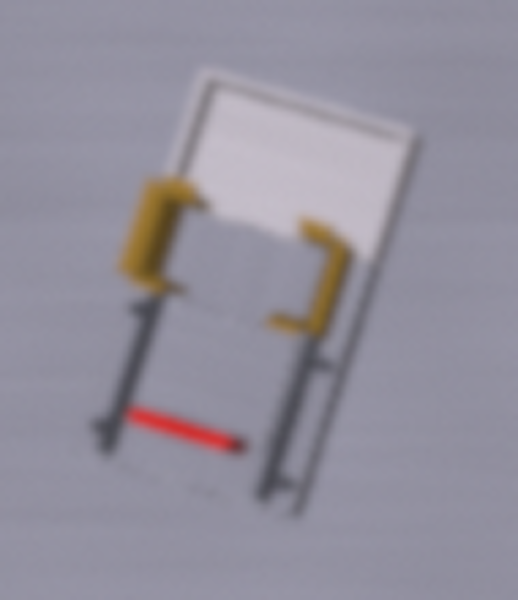

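View pics/b.png

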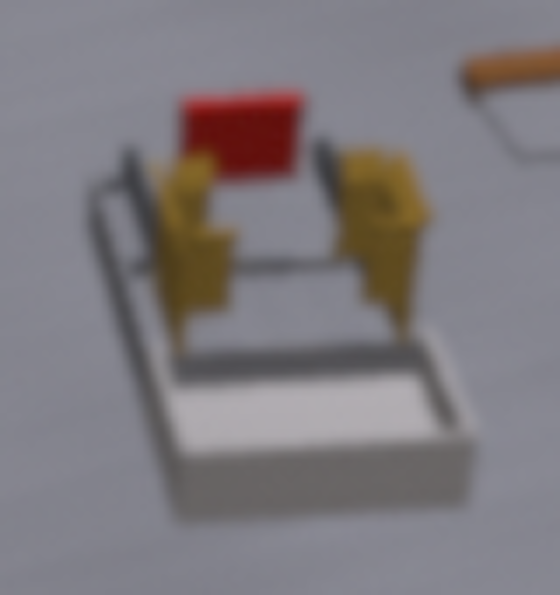

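View pics/c.png

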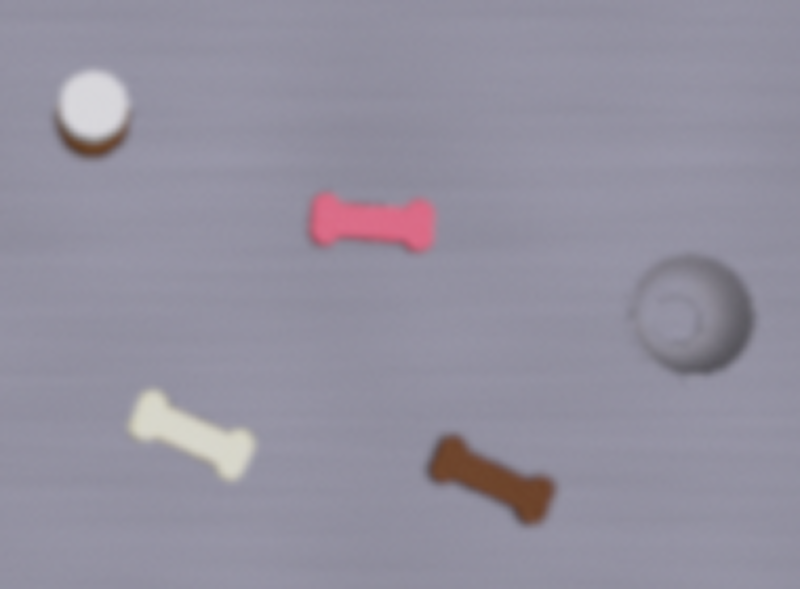

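```bash
cat > m.py <<'E'
from h import *
def blob(img,f,ref=None):
    hsv=cv2.cvtColor(img,cv2.COLOR_BGR2HSV).astype(int); m=f(*[hsv[...,i] for i in range(3)]).astype(np.uint8)
    return m
if __name__=="__main__":
    T=dict(np.load("top0.npz"));S=dict(np.load("scene0.npz"))
    # biscuits: two-view agreement
    F={"brown":(lambda h,s,v:(h<20)&(s>75)&(v<160),(366,244),(145,222)),
       "pink":(lambda h,s,v:(h>160)&(s>60),(338,183),(188,255)),
       "cream":(lambda h,s,v:(h>20)&(h<45)&(s>25)&(v>130),(296,233),(217,212))}
    for n,(f,pt,ps) in F.items():
        for nm,d,p in(("top",T,pt),("scene",S,ps)):
            m=blob(d["img"],f); N,L,st,c=cv2.connectedComponentsWithStats(m)
            i=min(range(1,N),key=lambda i:np.hypot(*(c[i]-p))+ (100 if st[i,4]<40 else 0))
            vv,uu=np.nonzero(L==i); uv=np.c_[uu,vv]
            P=ray(d,uv,0.014 if nm=="top" else .010)[:,:2]
            if nm=="top":
                w,V=np.linalg.eigh(np.cov(P.T)); a=V[:,1]; q=(P-P.mean(0))@V
                print(n,nm,st[i].tolist(),P.mean(0).round(4),"yaw long axis",np.degrees(np.arctan2(a[1],a[0])).round(1),"size",np.ptp(q,axis=0).round(4))
                r=cv2.minAreaRect(P.astype(np.float32)); print("   rect",np.round(r[0],4),np.round(r[1],4))
            else:
                print(n,nm,P.mean(0).round(4))
    s=600/110
    a=lambda x,y:(140+(x+.5)/5.4526-.5,150+(y+.5)/s-.5)
    pts=ray(T,[a(203,70),a(418,128)],.034); print("tray front corners top",pts.round(4),np.linalg.norm(pts[0]-pts[1]))
    b=lambda x,y:(290+(x+.5)/7-.5,155+(y+.5)/7-.5)
    ps=ray(S,[b(178,455),b(475,438)],.034); print("tray front scene",ps.round(4),np.linalg.norm(ps[0]-ps[1]))
    ps=ray(S,[b(183,100),b(303,96)],.077); print("plate top front edge scene",ps.round(4),np.linalg.norm(ps[0]-ps[1]))
    ps=ray(T,[a(128,413),a(240,447)],.077); print("plate top edge top",ps.round(4),np.linalg.norm(ps[0]-ps[1]))
    for l,z in (("brass L outer corners",.088),):
        ps=ray(T,[a(150,180),a(122,272),a(352,245),a(325,335)],z);print(l,ps.round(4).tolist())
        ps=ray(S,[b(150,160),b(428,215),b(405,155)],z);print(l,"scene",ps.round(4).tolist())
E
python3 m.py
```

```text
brown top [353, 234, 28, 20, 228] [ 0.4725 -0.2849] yaw long axis 63.8 size [0.0279 0.0746]
   rect [ 0.4726 -0.2846] [0.0745 0.0275]
brown scene [ 0.475  -0.2883]
pink top [323, 176, 31, 14, 313] [ 0.6373 -0.214 ] yaw long axis 86.2 size [0.0342 0.0809]
   rect [ 0.6372 -0.2139] [0.0809 0.0333]
pink scene [ 0.6392 -0.2174]
cream top [487, 253, 25, 25, 299] [ 0.4153 -0.6324] yaw long axis 130.1 size [0.0338 0.0777]
   rect [ 0.4163 -0.6358] [0.034  0.0771]
cream scene [ 0.4991 -0.099 ]
tray front corners top [[0.6905 0.2212 0.034 ]
 [0.6609 0.1143 0.034 ]] 0.11092849538733725
tray front scene [[0.6601 0.1113 0.034 ]
 [0.6926 0.2163 0.034 ]] 0.10994454483829293
plate top front edge scene [[0.5036 0.1934 0.077 ]
 [0.5193 0.239  0.077 ]] 0.048274765091552686
plate top edge top [[0.5184 0.2436 0.077 ]
 [0.5025 0.1908 0.077 ]] 0.055199160722195315
brass L outer corners [[0.6268, 0.2335, 0.088], [0.5835, 0.2455, 0.088], [0.5958, 0.1382, 0.088], [0.5537, 0.1502, 0.088]]
brass L outer corners scene [[0.553, 0.152, 0.088], [0.6266, 0.2299, 0.088], [0.5874, 0.2437, 0.088]]
```

```bash
cat >> h.py <<'E'
def quat(deg): a=np.radians(deg)/2; return [0,float(np.cos(a)),float(np.sin(a)),0]
E
python3 - <<'E'
from h import *
T=dict(np.load("top0.npz"));S=dict(np.load("scene0.npz"))
h=cv2.cvtColor(T["img"],cv2.COLOR_BGR2HSV); print(h[233,296],h[233,270])
m=np.zeros(h.shape[:2],bool); b=T["img"].astype(int)
m[215:252,275:318]=((b[...,2]-b[...,0])>2)[215:252,275:318]
vv,uu=np.nonzero(m);P=ray(T,np.c_[uu,vv],.014)[:,:2].astype(np.float32);r=cv2.minAreaRect(P)
w,V=np.linalg.eigh(np.cov(P.T));print("cream",len(P),P.mean(0),np.degrees(np.arctan2(V[1,1],V[0,1])),r)
h=T["range_z"];
mag=[.591,.192]
for n,p,a in (("brown",(.4735,-.2865),63.8),("cream",(.499,-.0975),63),("pink",(.638,-.2155),86.2),("mag",mag,72.8),("push",(.591-.12*.955,.192+.12*.296),72.8),("pushx",(.591-.12*.955,.192+.12*.296),-17.2)):
    for da in(0,180):
        for z in(.003,.2):
            q=arm.ik([*p,z],quat(a+da)); print(n,a+da,z,None if q is None else np.round(q,2))
E
```

```text
[ 27  13 215] [122  25 162]
cream 300 [ 0.50117207 -0.09568496] 65.7901808769632 ((0.5011994242668152, -0.09569091349840164), (0.0784846842288971, 0.03350876644253731), 65.65354919433594)
brown 63.8 0.003 [-0.29  0.83  1.06  1.98 -0.94  0.93  0.82]
brown 63.8 0.2 [-0.35  0.44  1.06  1.83 -0.42  1.13  0.41]
brown 243.8 0.003 [-0.37  1.02  1.26  1.98 -1.14  1.11 -2.18]
brown 243.8 0.2 [-0.44  0.57  1.27  1.83 -0.58  1.19 -2.58]
cream 63 0.003 [-0.59  0.67  0.91  2.08 -0.77  0.77  0.34]
cream 63 0.2 [-0.73  0.29  1.    1.93 -0.27  1.07 -0.08]
cream 243 0.003 [ 0.87  0.64 -0.96  2.05  0.72  0.83  2.15]
cream 243 0.2 [ 1.07  0.34 -1.15  1.89  0.35  1.13  2.46]
pink 86.2 0.003 [-0.27  0.85  0.81  1.67 -0.74  0.95  0.76]
pink 86.2 0.2 [-0.39  0.7   1.06  1.53 -0.62  1.28  0.68]
pink 266.2 0.003 [-0.45  1.15  1.26  1.68 -1.16  1.24 -2.12]
pink 266.2 0.2 [-0.46  0.83  1.26  1.53 -0.8   1.37 -2.34]
mag 72.8 0.003 [-0.8   0.68  0.58  1.8  -0.5   0.8  -0.27]
mag 72.8 0.2 [-0.87  0.44  0.66  1.66 -0.3   1.14 -0.43]
mag 252.8 0.003 [-0.36  0.6  -0.03  1.79  0.03  0.75  2.44]
mag 252.8 0.2 [-0.46  0.37  0.1   1.65 -0.04  1.12  2.49]
push 72.8 0.003 [-0.91  0.53  0.48  2.03 -0.39  0.67 -0.48]
push 72.8 0.2 [-1.    0.24  0.55  1.88 -0.14  1.07 -0.69]
push 252.8 0.003 [-0.5   0.47 -0.04  2.02  0.03  0.65  2.29]
push 252.8 0.2 [-0.61  0.21  0.1   1.87 -0.02  1.07  2.34]
pushx -17.2 0.003 [-1.03  0.57  0.64  2.03 -0.53  0.7  -1.92]
pushx -17.2 0.2 [-1.14  0.26  0.72  1.88 -0.2   1.07 -2.2 ]
pushx 162.8 0.003 [-0.73  0.49  0.25  2.03 -0.19  0.65  0.92]
pushx 162.8 0.2 [-0.8   0.22  0.31  1.87 -0.08  1.06  0.82]
```

```bash
python3 - <<'E'
from h import *
p=(.4735,-.2865);a=64.0
arm.reach([*p,.12],quat(a)); s=arm.state();print(s["clock"],s["tcp_pos"],s["grip_width"],s["q"])
for n in("scene","top"):
    d=arm.read_camera(n); cv2.imwrite(f"pics/{n}1.png",d["img"]); np.savez(f"{n}1.npz",**d)
    print(proj(d,[*p,.12]))
E
python3 -c "
import cv2
t=cv2.imread('pics/top1.png');s=cv2.imread('pics/scene1.png')
a=cv2.resize(t[180:300,300:430],(650,600),interpolation=cv2.INTER_CUBIC)
b=cv2.resize(s[140:260,80:210],(650,600),interpolation=cv2.INTER_CUBIC)
import numpy as np
cv2.imwrite('pics/d.png',cv2.resize(np.hstack([a,b]),(800,370)))"
```

```text
3.5083 [ 0.47412539 -0.2857053   0.11989262] 0.08528280188400145 [-0.31881502  0.57634944  1.06163523  1.90710624 -0.5949004   1.01551289
  0.55516049]
[[139.85329322 187.27233119]]
[[377.38740705 242.46520579]]
```

View pics/d.png

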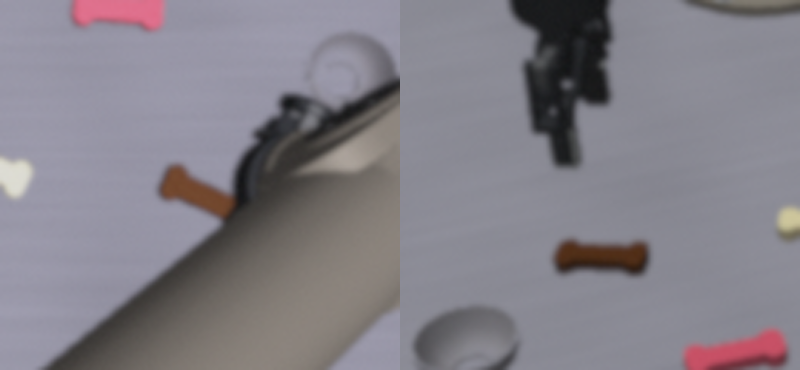

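```bash
python3 - <<'E'
from h import *
S=dict(np.load("scene1.npz"))
p=np.array([.4741,-.2857]);y=np.array([.899,-.438]);x=np.array([.438,.899])
for o in(.0425,.05,.057):
    for w in(-.011,.011):
        print(o,w,[proj(S,[*(p+y*o+x*w),z]).round(1).tolist() for z in(.12,.133)])
g=cv2.cvtColor(S["img"],cv2.COLOR_BGR2GRAY)[180:200,122:146]
for r in range(20): print(180+r,' '.join('%3d'%v for v in g[r]))
E
```

```text
0.0425 -0.011 [[[131.1, 197.0]], [[130.3, 192.5]]]
0.0425 0.011 [[[140.1, 197.3]], [[139.3, 192.8]]]
0.05 -0.011 [[[130.3, 198.7]], [[129.4, 194.3]]]
0.05 0.011 [[[139.3, 199.0]], [[138.5, 194.6]]]
0.057 -0.011 [[[129.4, 200.4]], [[128.6, 196.0]]]
0.057 0.011 [[[138.5, 200.7]], [[137.7, 196.3]]]
180 100  65  41  39  42  43  43  41  37  32  28  29  30  41  72 108 130 138 140 140 140 140 140 141
181 105  72  47  39  39  38  38  36  33  29  28  28  37  48  70 101 126 138 141 141 140 141 140 140
182 114  89  67  58  55  50  40  33  29  26  26  32  44  59  73  97 122 137 140 141 141 141 140 140
183 127 112 100  95  91  79  59  38  29  28  28  31  46  63  77  96 122 135 140 140 140 140 140 140
184 136 131 127 126 121 107  80  49  32  30  29  30  44  61  76  94 120 135 140 140 140 140 140 139
185 138 138 137 137 135 121  92  57  35  32  31  30  41  58  72  89 117 133 139 139 139 139 139 139
186 139 139 139 139 137 127  98  63  37  32  30  29  37  54  69  86 111 130 138 139 139 140 139 139
187 138 139 139 139 138 129 103  68  40  31  29  28  34  52  68  82 104 125 137 139 140 140 140 140
188
[... 496 characters left out ...]

193 140 140 139 140 139 138 134 120  97  77  69  68  68  70  78  91 108 125 133 135 136 135 135 135
194 139 140 140 140 140 139 137 131 118 107 103 102 102 101 102 110 122 130 135 136 135 136 136 136
195 140 140 140 139 140 139 137 135 131 128 126 126 125 125 124 127 131 134 135 136 137 136 136 136
196 140 139 139 138 138 137 136 136 136 134 135 134 134 134 134 134 135 136 136 136 137 136 136 137
197 139 139 138 137 137 136 137 136 136 136 136 136 136 136 136 136 137 137 137 137 137 137 137 137
198 138 138 137 137 137 138 138 137 137 137 137 137 137 137 137 137 137 137 137 137 138 137 138 137
199 138 138 139 138 138 138 138 138 138 138 138 138 138 138 138 138 138 138 138 137 138 138 137 136
```

```bash
cat >> h.py <<'E'
def pick(p,a,z=.004):
    st=arm.state()
    if np.hypot(st["tcp_pos"][0]-p[0],st["tcp_pos"][1]-p[1])>.01: arm.reach([*p,.12],quat(a))
    arm.movel([*p,z],quat(a),feed=.12)
    s=arm.state();print("down",s["clock"],s["tcp_pos"].round(4),np.round(s["contact_force"],1))
    arm.command_gripper(.0,30); s=arm.state();print("grip",s["clock"],s["grip_width"],s["tcp_pos"].round(4),np.round(s["contact_force"],1))
    arm.movel([*p,.15],quat(a),feed=.2)
    s=arm.state();print("up",s["clock"],s["grip_width"],s["tcp_pos"].round(4))
E
python3 - <<'E'
from h import *
pick((.474,-.2875),64.)
M=np.array([.592,.1905])
arm.reach([*M,.16],quat(72.8)); s=arm.state();print(s["clock"],s["grip_width"],s["tcp_pos"].round(4),s["eef_rot"].round(4))
for n in("scene","top"):
    d=arm.read_camera(n); cv2.imwrite(f"pics/{n}2.png",d["img"]); np.savez(f"{n}2.npz",**d)
    print(proj(d,[*M,.16]))
E
python3 -c "
import cv2
t=cv2.imread('pics/top2.png');s=cv2.imread('pics/scene2.png')
a=cv2.resize(t[140:260,130:260],(650,600),interpolation=cv2.INTER_CUBIC)
b=cv2.resize(s[120:240,270:400],(650,600),interpolation=cv2.INTER_CUBIC)
import numpy as np
cv2.imwrite('pics/e.png',cv2.resize(np.hstack([a,b]),(800,370)))"
```

```text
down 4.725 [ 0.4745 -0.288   0.0047] [-0.4  0.  -0.4]
grip 5.325 0.021152348466856985 [ 0.4742 -0.2877  0.0043] [-0.1 -0.1  2.4]
up 6.2083 0.021302504232870414 [ 0.4734 -0.2867  0.1489]
8.0 0.02160210893724336 [0.5923 0.1882 0.1602] [ 4.000e-04  8.058e-01  5.921e-01 -1.000e-04]
[[333.26730556 158.13741788]]
[[177.84473819 192.17578389]]
```

View pics/e.png

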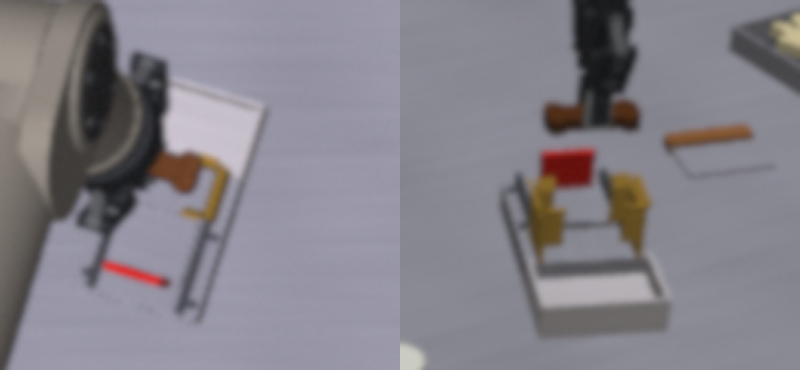

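```bash
cat >> h.py <<'E'
def held(d,f,box,z,yaw=72.8):
    # two end extremes of held biscuit in scene, cast on plane z of its centre; returns middle & extents
    u0,v0,u1,v1=box
    hsv=cv2.cvtColor(d["img"],cv2.COLOR_BGR2HSV).astype(int); m=np.zeros(hsv.shape[:2],bool)
    m[v0:v1,u0:u1]=f(hsv[...,0],hsv[...,1],hsv[...,2],d["img"].astype(int))[v0:v1,u0:u1]
    m=m.astype(np.uint8); N,L,st,c=cv2.connectedComponentsWithStats(m)
    vv,uu=np.nonzero(m); P=ray(d,np.c_[uu,vv],z)[:,:2]
    ax=np.array([np.cos(np.radians(yaw)),np.sin(np.radians(yaw))]); q=P@ax
    return len(uu),(uu.min(),uu.max(),vv.min(),vv.max()),q.min(),q.max(),ax
E
python3 - <<'E'
from h import *
s=arm.state();print(s["clock"],s["tcp_pos"].round(4))
d=arm.read_camera("scene"); s=arm.state();print(s["clock"],s["tcp_pos"].round(4),proj(d,[*s["tcp_pos"][:2],.163]))
r=held(d,lambda h,s,v,b:(h<20)&(s>110)&(v<130),(305,145,360,170),.163); print(r[:4],"mid",(r[2]+r[3])/2,"len",r[3]-r[2],"tcp",s["tcp_pos"][:2]@r[4])
# brass lateral extremes in same view, z=.085
r=held(d,lambda h,s,v,b:(h>12)&(h<28)&(s>110)&(v>60),(305,174,360,210),.080); print(r[:4],"mid",(r[2]+r[3])/2,"len",r[3]-r[2])
for z in(.05,.088):
  M=np.array([.592,.1905]);print(proj(d,[[*(M+o*r[4]),z] for o in(-.0415,0,.0415)]).round(1).tolist())
g=d["img"][182];print([(u,d["img"][184,u].tolist()) for u in list(range(306,326))+list(range(336,356))])
E
```

```text
8.1 [0.5923 0.1885 0.1603]
8.15 [0.5923 0.1888 0.1602] [[332.85469125 157.29603049]]
(113, (np.int64(318), np.int64(359), np.int64(154), np.int64(166)), np.float64(0.31724828913627007), np.float64(0.4117533181131553)) mid 0.3645008036247127 len 0.09450502897688523 tcp 0.3555371063217916
(348, (np.int64(313), np.int64(350), np.int64(177), np.int64(200)), np.float64(0.3007011909815485), np.float64(0.4078837097712693)) mid 0.3542924503764089 len 0.1071825187897208
[[314.4, 194.4], [329.7, 193.6], [344.9, 192.8]]
[[315.3, 182.6], [330.9, 181.8], [346.3, 181.0]]
[(306, [139, 130, 129]), (307, [133, 124, 124]), (308, [112, 104, 104]), (309, [84, 79, 79]), (310, [71, 66, 67]), (311, [71, 72, 75]), (312, [63, 80, 93]), (313, [51, 91, 113]), (314, [42, 95, 120]), (315, [38, 89, 113]), (316, [33, 80, 102]), (317, [34, 77, 98]), (318, [44, 80, 99]), (319, [79, 94, 107]), (320, [118, 116, 122]), (321, [138, 130, 132]), (322, [144, 135, 135]), (323, [145, 135, 135]), (324, [145, 135, 135]), (325, [145, 136, 136]), (336, [124, 115, 115]), (337, [92, 90, 93]), (338, [59, 73, 85]), (339, [37, 72, 90]), (340, [32, 74, 94]), (341, [32, 76, 97]), (342, [33, 77, 97]), (343, [30, 75, 96]), (344, [32, 73, 93]), (345, [32, 74, 94]), (346, [35, 83, 106]), (347, [40, 96, 122]), (348, [42, 103, 132]), (349, [53, 108, 136]), (350, [81, 115, 138]), (351, [113, 125, 137]), (352, [135, 132, 136]), (353, [144, 135, 136]), (354, [145, 135, 135]), (355, [145, 135, 135])]
```

```bash
python3 - <<'E'
from h import *
d=dict(np.load("scene2.npz"));M=np.array([.592,.1905]);x=np.array([.9553,-.2957]);y=np.array([.2957,.9553])
for xx in(.019,.024):
  for z in(.07,.06): print(xx,z,proj(d,[[*(M+xx*x+o*y),z] for o in(-.0445,-.025,.025,.0445)]).round(1).tolist())
for v in(186,189,192,195): print(v,[(u,int(d["img"][v,u,2])-int(d["img"][v,u,0])) for u in list(range(310,325))+list(range(333,354))])
hsv=cv2.cvtColor(d["img"],cv2.COLOR_BGR2HSV).astype(int)
m=(hsv[...,0]<20)&(hsv[...,1]>100); m[:,352:]=0;m[:145]=0;m[170:]=0;m[:,:308]=0
vv,uu=np.nonzero(m);print(uu.min(),uu.max(),np.median(vv),proj(d,[[*(np.array([.5923,.1882])+o*y),.163] for o in(-.0395,.0395)]))
E
```

```text
0.019 0.07 [[315.1, 192.3], [322.4, 191.9], [341.2, 190.9], [348.5, 190.5]]
0.019 0.06 [[314.8, 195.5], [322.2, 195.1], [340.8, 194.1], [348.1, 193.7]]
0.024 0.07 [[315.5, 193.4], [322.8, 193.0], [341.6, 192.0], [348.9, 191.6]]
0.024 0.06 [[315.2, 196.5], [322.5, 196.2], [341.3, 195.1], [348.5, 194.7]]
186 [(310, -5), (311, 4), (312, 26), (313, 56), (314, 76), (315, 78), (316, 71), (317, 67), (318, 57), (319, 37), (320, 16), (321, 7), (322, 3), (323, 0), (324, -5), (333, -11), (334, -10), (335, -10), (336, -9), (337, 2), (338, 22), (339, 48), (340, 62), (341, 64), (342, 66), (343, 70), (344, 72), (345, 73), (346, 76), (347, 82), (348, 85), (349, 78), (350, 55), (351, 24), (352, 3), (353, -7)]
189 [(310, -6), (311, 4), (312, 28), (313, 47), (314, 59), (315, 64), (316, 66), (317, 66), (318, 67), (319, 67), (320, 64), (321, 62), (322, 48), (323, 23), (324, 2), (333, -11), (334, -10), (335, -9), (336, -5), (337, 7), (338, 27), (339, 50), (340, 61), (341, 63), (342, 63), (343, 64), (344, 65), (345, 65), (346, 67), (347, 66), (348, 57), (349, 30), (350, 6), (351, -6), (352, -9), (353, -10)
[... 175 characters left out ...]
 -6), (334, -6), (335, -5), (336, -3), (337, 1), (338, 7), (339, 8), (340, 10), (341, 23), (342, 45), (343, 59), (344, 62), (345, 63), (346, 65), (347, 63), (348, 47), (349, 22), (350, 3), (351, -7), (352, -9), (353, -10)]
195 [(310, -5), (311, 5), (312, 21), (313, 39), (314, 52), (315, 57), (316, 61), (317, 64), (318, 64), (319, 64), (320, 64), (321, 54), (322, 27), (323, 5), (324, -6), (333, -9), (334, -11), (335, -10), (336, -11), (337, -11), (338, -10), (339, -10), (340, -5), (341, 9), (342, 34), (343, 55), (344, 63), (345, 64), (346, 64), (347, 58), (348, 35), (349, 12), (350, -3), (351, -9), (352, -9), (353, -10)]
318 346 157.0 [[317.31892453 158.10084762]
 [347.89404076 156.6004502 ]]
```

```bash
cat >> h.py <<'E'
M=np.array([.592,.1905]); MY=72.8
def place(zr,M=M):
    arm.movel([*M,.115],quat(MY),feed=.15)
    for z in (.095,.08,zr):
        arm.movel([*M,z],quat(MY),feed=.08); s=arm.state()
        F=np.array(s["contact_force"]);print("z",z,round(s["clock"],2),s["tcp_pos"].round(4),F.round(1),s["grip_width"].round(4))
        if np.linalg.norm(F)>12: print("STOP force"); return False
    arm.command_gripper(.05); arm.pause(.3)
    s=arm.state();print("open",round(s["clock"],2),s["grip_width"].round(4),np.round(s["contact_force"],1))
    arm.movel([*M,.16],quat(MY),feed=.2); return True
def look(k,boxt=(130,140,260,260),boxs=(270,120,400,240)):
    im=[]
    for n,b in(("top",boxt),("scene",boxs)):
        d=arm.read_camera(n); np.savez(f"{n}{k}.npz",**d)
        im.append(cv2.resize(d["img"][b[1]:b[3],b[0]:b[2]],(400,370),interpolation=cv2.INTER_CUBIC))
    cv2.imwrite(f"pics/look{k}.png",np.hstack(im)); print("clock",arm.state()["clock"])
E
python3 - <<'E'
from h import *
place(.047)
look(3)
E
```

```text
Traceback (most recent call last):
  File "h.py", line 39, in place
    F=np.array(s["contact_force"]);print("z",z,round(s["clock"],2),s["tcp_pos"].round(4),F.round(1),s["grip_width"].round(4))
                                                                                                    ^^^^^^^^^^^^^^^^^^^^^
AttributeError: 'float' object has no attribute 'round'
```

```bash
sed -i 's/s\["grip_width"\].round(4)/round(s["grip_width"],4)/' h.py
python3 - <<'E'
from h import *
place(.047)
look(3)
E
```

```text
z 0.095 9.68 [0.5912 0.1903 0.0937] [-0.3  0.4 -0.4] 0.0213
z 0.08 10.02 [0.5923 0.192  0.0794] [ 1.9  3.9 -1.8] 0.0212
z 0.047 10.57 [0.5921 0.192  0.0459] [ 1.9  4.3 -2.1] 0.0211
open 11.27 0.0503 [ 0.9 -0.2  0.9]
clock 12.0833
```

View pics/look3.png

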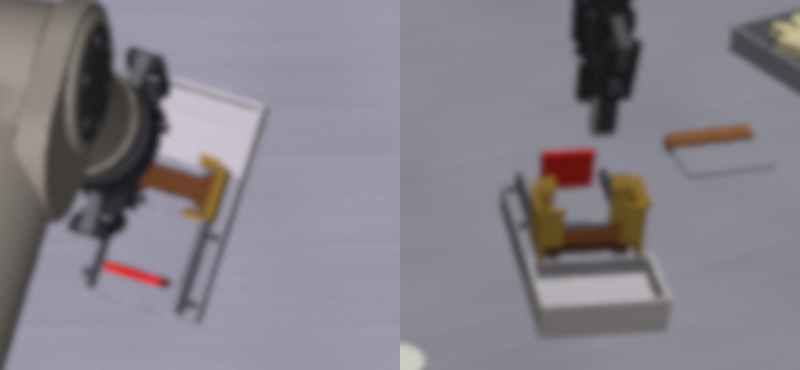

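```bash
python3 - <<'E'
from h import *
arm.command_gripper(.07)
pick((.501,-.0985),65.8)
arm.reach([*M,.16],quat(MY)); arm.pause(.2)
s=arm.state();print(s["clock"],s["grip_width"],s["tcp_pos"].round(4))
look(4); d=dict(np.load("scene4.npz"))
b=d["img"].astype(int)
m=((b[...,2]-b[...,0])>15); m[:,352:]=0;m[:145]=0;m[170:]=0;m[:,:308]=0
vv,uu=np.nonzero(m);y=np.array([.2957,.9553]);print(uu.min(),uu.max(),np.median(vv),proj(d,[[*(s["tcp_pos"][:2]+o*y),.163] for o in(-.0395,.0395)]))
E
```

```text
down 14.7 [ 0.5016 -0.0987  0.0046] [-0.3  0.6 -0.6]
grip 15.1917 0.020920085365375422 [ 0.5014 -0.0985  0.0044] [-1.1  0.1  4. ]
up 16.075 0.02112375294226817 [ 0.5001 -0.0979  0.1489]
17.4333 0.020869999291845635 [0.5921 0.1884 0.1604]
clock 17.5333
316 348 158.0 [[317.33378648 158.05105017]
 [347.90376064 156.55110841]]
```

View pics/look4.png

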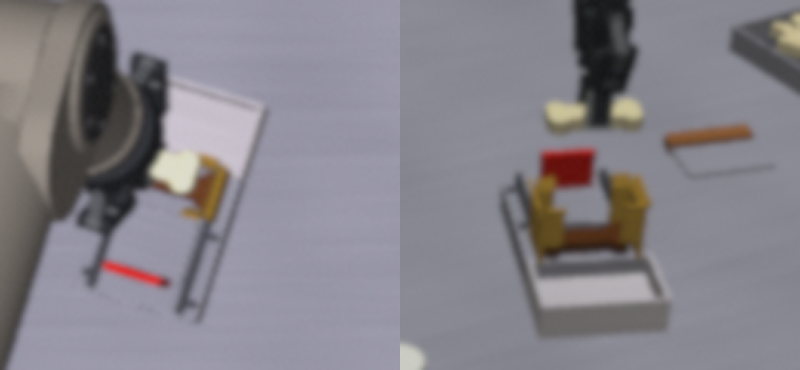

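```bash
python3 - <<'E'
from h import *
ok=place(.058,M+.001*np.array([.296,.955]))
look(5)
E
```

```text
z 0.095 18.38 [0.592  0.1914 0.0946] [ 0.4  1.2 -0.5] 0.0209
z 0.08 18.72 [0.5921 0.1914 0.0794] [ 0.5  0.8 -0.8] 0.0212
z 0.058 19.14 [0.5923 0.1911 0.0573] [-0.3 -0.5 -0.8] 0.0214
open 19.83 0.0498 [0.6 0.1 0.4]
clock 20.5917
```

View pics/look5.png

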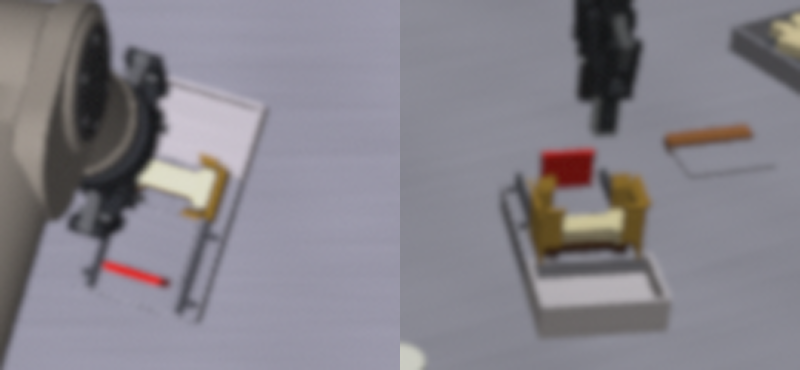

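Cream lies flat on brown, both inside the walls. Pink next.

```bash
python3 - <<'E'
from h import *
arm.command_gripper(.07)
pick((.638,-.217),86.2)
arm.reach([*M,.16],quat(MY)); arm.pause(.2)
s=arm.state();print(s["clock"],s["grip_width"],s["tcp_pos"].round(4))
look(6); d=dict(np.load("scene6.npz"))
b=d["img"].astype(int)
m=((b[...,2]-b[...,1])>40); m[:,352:]=0;m[:145]=0;m[165:]=0;m[:,:308]=0
vv,uu=np.nonzero(m);y=np.array([.2957,.9553]);print(uu.min(),uu.max(),np.median(vv),proj(d,[[*(s["tcp_pos"][:2]+o*y),.163] for o in(-.0395,.0395)]))
E
```

```text
down 23.5667 [ 0.6387 -0.2175  0.005 ] [-0.   0.3 -0.4]
grip 24.0583 0.02073880255664238 [ 0.6384 -0.2172  0.0045] [-0.8  0.3  3.1]
up 24.9417 0.02102872915034491 [ 0.6372 -0.2162  0.1485]
26.6583 0.02151250385530588 [0.5924 0.1891 0.1601]
clock 26.7583
318 349 157.0 [[317.65327938 158.05494949]
 [348.22261344 156.55495803]]
```

View pics/look6.png

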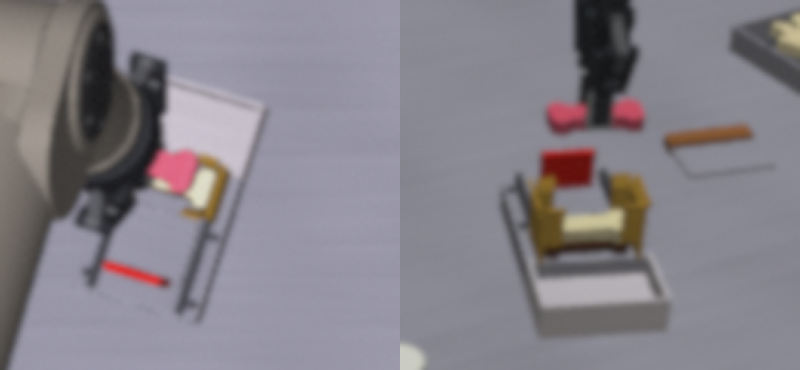

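```bash
python3 - <<'E'
from h import *
ok=place(.071,M+.0003*np.array([.296,.955]))
look(7)
X=np.array([.9553,-.2957])
if ok:
    P=M-.125*X
    arm.movel([*P,.16],quat(MY),feed=.25); arm.command_gripper(0.0,30)
    s=arm.state();print(s["clock"],s["tcp_pos"].round(4),(s["tcp_pos"][:2]-M)@X,s["grip_width"])
    look(8)
E
```

```text
z 0.095 27.61 [0.5918 0.1908 0.0945] [ 0.9  1.1 -1.2] 0.0211
z 0.08 27.94 [0.5919 0.1907 0.0793] [-0.4 -0.2 -0.8] 0.0212
z 0.071 28.2 [0.5921 0.1906 0.0707] [-0.  -0.2 -0.9] 0.0212
open 28.89 0.0502 [-0.2 -0.3  0.7]
clock 29.5833
30.7667 [0.4728 0.2273 0.16  ] -0.12471039656419879 -1.9545064053986206e-05
clock 30.8667
```

View pics/look8.png

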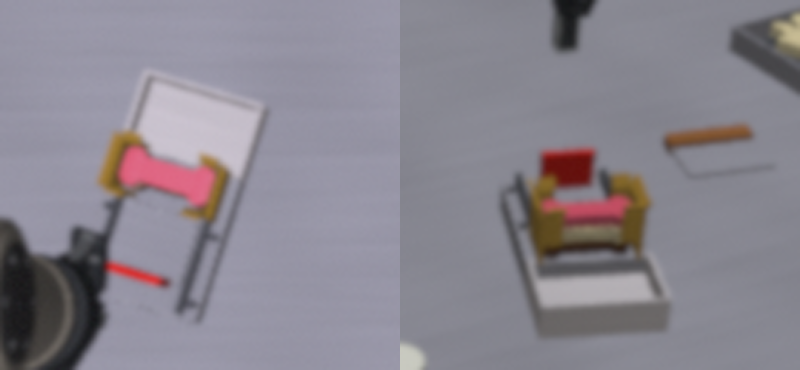

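```bash
python3 - <<'E'
from h import *
X=np.array([.9553,-.2957])
def rep(t):
    s=arm.state();F=np.array(s["contact_force"]);print(t,round(s["clock"],2),"x",round(float((s["tcp_pos"][:2]-M)@X),4),"z",round(float(s["tcp_pos"][2]),4),"Fx",round(float(F[:2]@X),1),F.round(1))
    return float(F[:2]@X)
arm.movel([*(M-.125*X),.048],quat(MY),feed=.15); rep("down")
for x in(-.108,-.100): arm.movel([*(M+x*X),.048],quat(MY),feed=.08); rep(x)
for x in(-.05,-.046,-.043,-.040):
    arm.movel([*(M+x*X),.048],quat(MY),feed=.12)
    f=rep(x)
    if f<-16: break
arm.pause(.2);rep("hold"); look(9)
E
```

```text
down 31.77 x -0.1243 z 0.0487 Fx 0.2 [ 0.1 -0.3  0.8]
-0.108 32.13 x -0.1073 z 0.0485 Fx 0.1 [-0.1 -0.5 -0.4]
-0.1 32.38 x -0.1009 z 0.0478 Fx -2.5 [-2.4  0.7  1. ]
-0.05 32.95 x -0.0526 z 0.0474 Fx -7.3 [-6.9  2.4  4.3]
-0.046 33.2 x -0.0514 z 0.0473 Fx -13.8 [-13.2   4.2   9.1]
-0.043 33.45 x -0.0514 z 0.0473 Fx -20.1 [-19.7   4.4  15.1]
hold 33.65 x -0.0513 z 0.0473 Fx -20.1 [-19.9   3.7  14.7]
clock 33.75
```

View pics/look9.png

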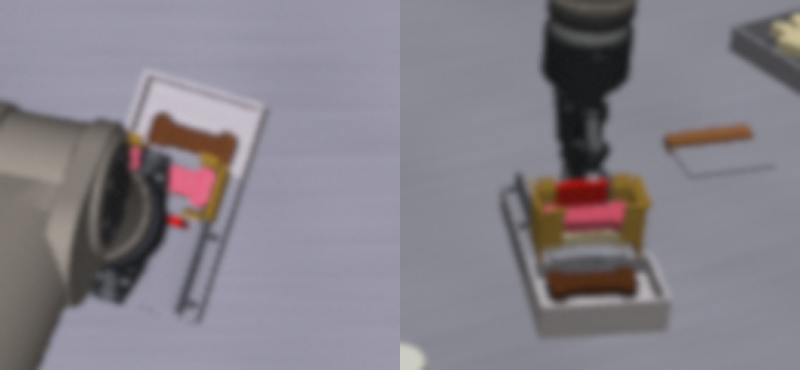

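```bash
python3 - <<'E'
from h import *
X=np.array([.9553,-.2957])
arm.movel([*(M-.128*X),.048],quat(MY),feed=.1)
arm.pause(.3)
arm.movel([*(M-.128*X),.17],quat(MY),feed=.2)
arm.movel([*(M-.20*X),.20],quat(MY),feed=.2); arm.pause(.5)
s=arm.state();print(s["clock"],np.round(s["contact_force"],1)); look(10)
d=dict(np.load("top10.npz"));W=cloud(d)
hsv=cv2.cvtColor(d["img"],cv2.COLOR_BGR2HSV).astype(int);b=d["img"].astype(int);Y=np.array([.2957,.9553])
reg=np.zeros(hsv.shape[:2],bool);reg[155:215,155:220]=1
for n,m in(("brown",(hsv[...,0]<17)&(hsv[...,1]>90)&(hsv[...,2]<140)&reg),("pink",(b[...,2]-b[...,1]>60)&(hsv[...,0]>160)&reg)):
    P=W[m];q=P[:,:2]-M;print(n,m.sum(),"z pct",np.percentile(P[:,2],[10,50,90]).round(4),"mag xy",np.median(q@X).round(4),np.median(q@Y).round(4))
m=(hsv[...,0]>172)&(hsv[...,1]>130);m[:215]=0;m[240:]=0;P=W[m];print("plate x",np.median((P[:,:2]-M)@X))
E
```

```text
36.85 [ 0.3  0.4 -0.2]
clock 36.95
brown 218 z pct [0.0242 0.0271 0.0587] mag xy 0.0375 0.006
pink 291 z pct [0.0569 0.0607 0.0638] mag xy -0.0028 0.0056
plate x -0.08541017205146895
```

View pics/look10.png

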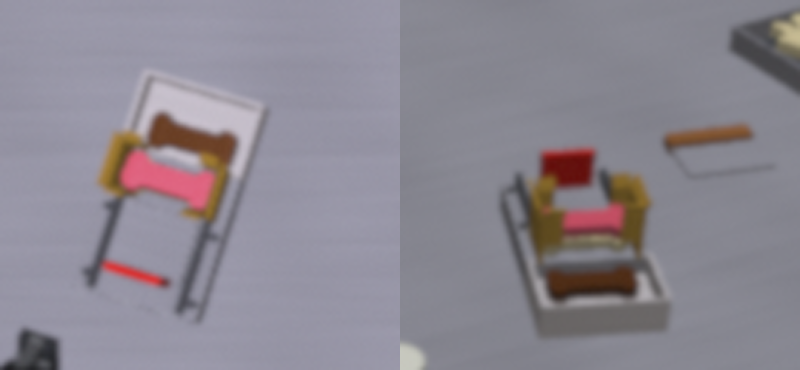

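```bash
python3 - <<'E'
from h import *
X=np.array([.9553,-.2957]);Y=np.array([.2957,.9553])
for f in("top7.npz","top10.npz"):
    d=dict(np.load(f));W=cloud(d)
    hsv=cv2.cvtColor(d["img"],cv2.COLOR_BGR2HSV).astype(int);b=d["img"].astype(int)
    reg=np.zeros(hsv.shape[:2],bool);reg[155:215,155:220]=1
    for n,m in(("brown",(hsv[...,0]<17)&(hsv[...,1]>90)&(hsv[...,2]<140)&reg&(W[...,2]<.034)),("pink",(b[...,2]-b[...,1]>60)&(hsv[...,0]>160)&reg)):
        m=cv2.erode(m.astype(np.uint8),np.ones((3,3)))>0
        P=W[m]
        if len(P)<20: continue
        q=P[:,:2]-M;A=np.c_[q@X,q@Y,np.ones(len(P))];k=np.linalg.lstsq(A,P[:,2],rcond=None)[0]
        print(f,n,len(P),"tilt deg",np.degrees(k[:2]).round(1),"z",np.median(P[:,2]).round(4),"rms",np.std(P[:,2]-A@k).round(4))
E
```

```text
top7.npz pink 138 tilt deg [1.4 0. ] z 0.0728 rms 0.0018
top10.npz brown 101 tilt deg [-1.7  0.3] z 0.0268 rms 0.0021
top10.npz pink 193 tilt deg [-10.   -1.2] z 0.061 rms 0.002
```

```bash
python3 - <<'E'
from h import *
arm.pause(.3)
for n,b in(("top",(155,155,215,240)),("scene",(300,160,365,225))):
    d=arm.read_camera(n);np.savez(n+"11.npz",**d)
    c=d["img"][b[1]:b[3],b[0]:b[2]];k=560//max(c.shape[:2]);cv2.imwrite(f"pics/z_{n}.png",cv2.resize(c,None,fx=k,fy=k,interpolation=cv2.INTER_CUBIC))
d=dict(np.load("scene11.npz"));W=cloud(d);X=np.array([.9553,-.2957])
for v in range(184,206,1):
    print(v,[(round(float((W[v,u,:2]-M)@X)*1000),round(float(W[v,u,2])*1000),d["img"][v,u].tolist()) for u in (328,332)])
E
```

```text
184 [(-67, 37, [144, 133, 133]), (-66, 36, [145, 134, 134])]
185 [(-58, 39, [143, 133, 133]), (-56, 39, [144, 133, 134])]
186 [(-57, 36, [141, 131, 136]), (-55, 37, [141, 130, 138])]
187 [(-48, 39, [134, 122, 147]), (-49, 38, [133, 121, 153])]
188 [(-44, 38, [118, 104, 167]), (-11, 60, [117, 102, 175])]
189 [(-8, 60, [105, 86, 185]), (-5, 61, [104, 86, 189])]
190 [(-2, 61, [100, 79, 193]), (-1, 60, [99, 79, 193])]
191 [(0, 59, [99, 78, 193]), (1, 59, [98, 77, 191])]
192 [(4, 58, [94, 75, 185]), (3, 57, [92, 74, 181])]
193 [(10, 59, [84, 66, 163]), (9, 58, [81, 65, 155])]
194 [(11, 57, [65, 54, 126]), (7, 53, [64, 53, 121])]
195 [(12, 54, [62, 60, 107]), (8, 51, [65, 68, 109])]
196 [(13, 51, [77, 88, 116]), (6, 46, [86, 103, 125])]
197 [(5, 43, [90, 108, 124]), (7, 43, [99, 123, 135])]
198 [(6, 40, [85, 105, 115]), (6, 39, [90, 112, 120])]
199 [(9, 39, [82, 99, 105]), (3, 34, [84, 101, 107])]
200 [(11, 37, [94, 103, 107]), (8, 34, [101, 107, 110])]
201 [(5, 29, [117, 115, 117]), (6, 29, [125, 120, 121])]
202 [(6, 27, [135, 128, 128]), (10, 29, [139, 130, 130])]
203 [(13, 29, [138, 130, 130]), (13, 28, [136, 128, 128])]
204 [(16, 27, [125, 117, 118]), (18, 28, [120, 114, 115])]
205 [(22, 28, [101, 96, 97]), (18, 25, [98, 94, 95])]
```

View pics/z_scene.png

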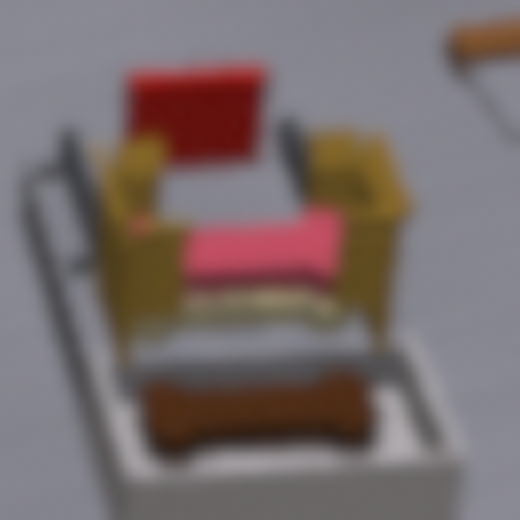

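View pics/z_top.png

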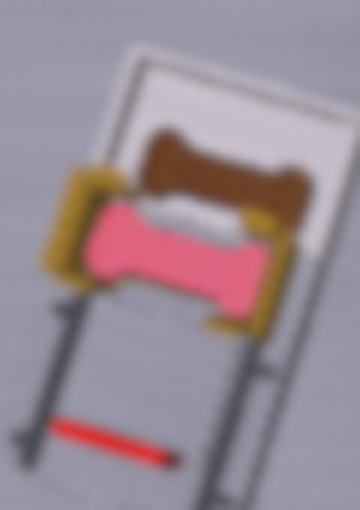

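```bash
python3 - <<'E'
from h import *
X=np.array([.9553,-.2957]);Y=np.array([.2957,.9553])
for f in("top8.npz","top10.npz","top11.npz","scene8.npz","scene11.npz"):
    d=dict(np.load(f));W=cloud(d)
    hsv=cv2.cvtColor(d["img"],cv2.COLOR_BGR2HSV).astype(int);b=d["img"].astype(int)
    m=((b[...,2]-b[...,1])>60)&((hsv[...,0]>160))&(np.hypot(*(W[...,:2]-M).transpose(2,0,1))<.05)
    if f[0]=="s": m&=b[...,2]>180
    for er in(1,3):
        mm=cv2.erode(m.astype(np.uint8),np.ones((er,er)))>0
        P=W[mm];q=P[:,:2]-M;A=np.c_[q@X,q@Y,np.ones(len(P))];k=np.linalg.lstsq(A,P[:,2],rcond=None)[0]
        print(f,er,len(P),"tilt",np.degrees(k[:2]).round(1),"z0",k[2].round(4),"x range",np.percentile(q@X,[2,98]).round(4),"y",np.percentile(q@Y,[2,98]).round(4))
# pixel columns of brown/cream/pink front in the scene, at several u
d=dict(np.load("top11.npz"));W=cloud(d)
for y in(-.03,-.01,.01,.03):
    print(y,[ (x,round(float(W[tuple(proj(d,[*(M+.003*Y+x/1000*X+y*Y),.06])[0].round().astype(int)[::-1])][2])*1000)) for x in range(-40,26,4)])
E
```

```text
top8.npz 1 304 tilt [ 7.2 -1.3] z0 0.0714 x range [-0.0142  0.0137] y [-0.0343  0.0442]
top8.npz 3 189 tilt [-1.  -0.5] z0 0.0728 x range [-0.011   0.0107] y [-0.0299  0.0377]
top10.npz 1 291 tilt [-5.9 -1.6] z0 0.06 x range [-0.0167  0.0122] y [-0.0319  0.0438]
top10.npz 3 193 tilt [-10.   -1.2] z0 0.0605 x range [-0.013   0.0086] y [-0.0291  0.0374]
top11.npz 1 291 tilt [-5.2 -1.7] z0 0.06 x range [-0.0169  0.0122] y [-0.0318  0.0447]
top11.npz 3 188 tilt [-8.7 -0.4] z0 0.0607 x range [-0.0135  0.0086] y [-0.0294  0.0376]
scene8.npz 1 57 tilt [ 7.  -0.3] z0 0.071 x range [-0.01    0.0083] y [-0.0272  0.0304]
scene8.npz 3 15 tilt [30.4 -1.3] z0 0.0713 x range [-0.0035  0.0027] y [-0.0106  0.0256]
scene11.npz 1 61 tilt [1.  1.3] z0 0.0588 x range [-0.0123  0.0066] y [-0.0132  0.0291]
scene11.npz 3 20 tilt [13.  2.] z0 0.0595 x range [-0.0056  0.0015] y [-0.0091  0.0253]
-0.03 [(-40, 40), (-36, 40), (-32, 38), (-28, 44), (-24, 92), (-20, 87), (-16, 62), (-12, 61), (-8, 64), (-4, 65), (0, 57), (4, 58), (8, 60), (12, 56), (16, 28), (20, 81), (24, 89)]
-0.01 [(-40, 39), (-36, 40), (-32, 42), (-28, 28), (-24, 28), (-20, 28), (-16, 32), (-12, 61), (-8, 63), (-4, 58), (0, 59), (4, 61), (8, 58), (12, 28), (16, 13), (20, 12), (24, 10)]
0.01 [(-40, 36), (-36, 38), (-32, 40), (-28, 32), (-24, 33), (-20, 29), (-16, 30), (-12, 62), (-8, 61), (-4, 60), (0, 62), (4, 60), (8, 60), (12, 29), (16, 13), (20, 13), (24, 11)]
0.03 [(-40, 31), (-36, 34), (-32, 30), (-28, 30), (-24, 75), (-20, 80), (-16, 57), (-12, 61), (-8, 57), (-4, 60), (0, 61), (4, 58), (8, 59), (12, 57), (16, 29), (20, 73), (24, 10)]
```

```bash
python3 - <<'E'
from h import *
X=np.array([.9553,-.2957])
Y=np.array([.2957,.9553])
d=dict(np.load("scene11.npz"))
d8=dict(np.load("scene8.npz"))
for xx in(.008,.011): print(xx,[(z,proj(d,[*(M+xx*X),z/1000])[0].round(1).tolist()) for z in(30,44,58,72)])
print("rear top edge",[proj(d,[*(M-x*X),z])[0].round(1).tolist() for x,z in((.011,.058),(.014,.058),(.014,.063),(.011,.072))])
for u in(327,330,334): print(u,"now",[(v,d["img"][v,u].tolist()) for v in range(184,204)])
print("before",[(v,d8["img"][v,330].tolist()) for v in range(180,204)])
E
```

```text
0.008 [(30, [329.7, 201.4]), (44, [330.1, 197.2]), (58, [330.5, 192.8]), (72, [331.0, 188.5])]
0.011 [(30, [329.9, 202.1]), (44, [330.3, 197.8]), (58, [330.8, 193.5]), (72, [331.2, 189.1])]
rear top edge [[329.0, 188.9], [328.8, 188.2], [329.0, 186.7], [329.5, 184.5]]
327 now [(184, [144, 134, 134]), (185, [143, 133, 133]), (186, [141, 131, 135]), (187, [133, 122, 146]), (188, [118, 104, 166]), (189, [105, 86, 185]), (190, [100, 79, 192]), (191, [98, 78, 192]), (192, [95, 75, 187]), (193, [84, 67, 165]), (194, [67, 54, 128]), (195, [60, 57, 106]), (196, [73, 82, 113]), (197, [85, 101, 120]), (198, [84, 103, 114]), (199, [83, 100, 106]), (200, [94, 103, 107]), (201, [117, 116, 118]), (202, [136, 129, 129]), (203, [140, 131, 131])]
330 now [(184, [144, 134, 133]), (185, [144, 134, 134]), (186, [141, 131, 137]), (187, [135, 123, 149]), (188, [119, 104, 170]), (189, [105, 87, 187]), (190, [100, 79, 193]), (191, [98, 77, 192]), (192, [94, 74, 184]), (193, [83, 66, 160]), (194, [65, 54, 123]), (195, [62, 63, 107]), (196, [79, 93, 117]), (197, [91, 111, 125]), (198, [85, 106, 114]), (199, [
[... 432 characters left out ...]
, 139]), (198, [92, 115, 122]), (199, [89, 105, 110]), (200, [110, 115, 118]), (201, [134, 128, 129]), (202, [142, 133, 133]), (203, [135, 127, 127])]
before [(180, [96, 89, 115]), (181, [130, 121, 128]), (182, [142, 133, 134]), (183, [143, 133, 136]), (184, [137, 126, 144]), (185, [122, 109, 164]), (186, [106, 90, 184]), (187, [100, 79, 192]), (188, [96, 75, 189]), (189, [88, 69, 172]), (190, [72, 57, 140]), (191, [61, 50, 115]), (192, [66, 66, 113]), (193, [84, 98, 127]), (194, [96, 118, 134]), (195, [92, 114, 123]), (196, [82, 103, 110]), (197, [69, 88, 96]), (198, [48, 64, 75]), (199, [27, 40, 55]), (200, [38, 42, 54]), (201, [70, 69, 75]), (202, [107, 101, 103]), (203, [128, 120, 121])]
```

```bash
python3 - <<'E'
from h import *
X=np.array([.9553,-.2957])
P=M-.006*X
arm.movel([*(M-.1*X),.20],quat(MY),feed=.25)
arm.movel([*P,.14],quat(MY),feed=.25)
arm.movel([*P,.075],quat(MY),feed=.15); arm.pause(.1)
z=.068; s=arm.state();f0=s["contact_force"][2]; print(s["clock"],s["tcp_pos"].round(4),s["contact_force"].round(1))
while z>.0555:
    arm.movel([*P,z],quat(MY),feed=.04); s=arm.state();print(round(s["clock"],2),z,s["tcp_pos"].round(4),np.round(s["contact_force"],1))
    if s["contact_force"][2]-f0>7: break
    z-=.0015
arm.movel([*P,.14],quat(MY),feed=.2)
arm.movel([*(M-.2*X),.2],quat(MY),feed=.25)
look(12)
for f in("top12.npz","scene12.npz"):
    d=dict(np.load(f));W=cloud(d);Y=np.array([.2957,.9553])
    hsv=cv2.cvtColor(d["img"],cv2.COLOR_BGR2HSV).astype(int);b=d["img"].astype(int)
    m=((b[...,2]-b[...,1])>60)&((hsv[...,0]>160))&(np.hypot(*(W[...,:2]-M).transpose(2,0,1))<.05)
    if f[0]=="s": m&=b[...,2]>180
    for er in(1,3):
        mm=cv2.erode(m.astype(np.uint8),np.ones((er,er)))>0
        P=W[mm];q=P[:,:2]-M;A=np.c_[q@X,q@Y,np.ones(len(P))];k=np.linalg.lstsq(A,P[:,2],rcond=None)[0]
        print(f,er,len(P),"tilt",np.degrees(k[:2]).round(1),"z0",k[2].round(4),"x range",np.percentile(q@X,[2,98]).round(4))
d=dict(np.load("scene12.npz"));print([(v,d["img"][v,330].tolist()) for v in range(184,204)])
E
```

```text
39.2083 [0.5872 0.1925 0.0765] [ 0.6 -0.5  0.8]
39.53 0.068 [0.5861 0.1923 0.0679] [0.4 0.2 0. ]
39.78 0.0665 [0.5862 0.1922 0.0664] [ 0.7 -0.7 -0.1]
40.03 0.065 [0.5862 0.1923 0.0649] [0.2 0.4 0.8]
40.28 0.0635 [0.5862 0.1923 0.0634] [ 1.1 -0.4  0.1]
40.53 0.062 [0.5862 0.1923 0.0619] [ 0.5 -0.6 -0.2]
40.78 0.0605 [0.5862 0.1923 0.0604] [-0.4  0.2  0.1]
41.03 0.059 [0.5862 0.1923 0.0589] [ 1.  -0.7  0.3]
41.28 0.057499999999999996 [0.5865 0.1923 0.0581] [-2.2  0.9  4.7]
41.53 0.055999999999999994 [0.5866 0.1923 0.0581] [-4.6 -0.1 14.8]
clock 43.275
top12.npz 1 284 tilt [ 3.  -1.3] z0 0.0577 x range [-0.0174  0.0105]
top12.npz 3 184 tilt [ 1.2 -0. ] z0 0.0585 x range [-0.015   0.0067]
scene12.npz 1 49 tilt [8.9 0.7] z0 0.0573 x range [-0.0136  0.0066]
scene12.npz 3 12 tilt [33.4  2.6] z0 0.0589 x range [-0.0085 -0.0003]
[(184, [145, 134, 134]), (185, [144, 134, 134]), (186, [144, 134, 135]), (187, [142, 131, 140]), (188, [132, 120, 155]), (189, [116, 100, 176]), (190, [102, 83, 188]), (191, [98, 78, 191]), (192, [94, 75, 184]), (193, [83, 66, 162]), (194, [67, 54, 128]), (195, [62, 57, 111]), (196, [74, 79, 118]), (197, [85, 99, 123]), (198, [86, 105, 119]), (199, [86, 105, 113]), (200, [95, 109, 115]), (201, [116, 118, 121]), (202, [134, 128, 129]), (203, [136, 129, 129])]
```

View pics/look12.png

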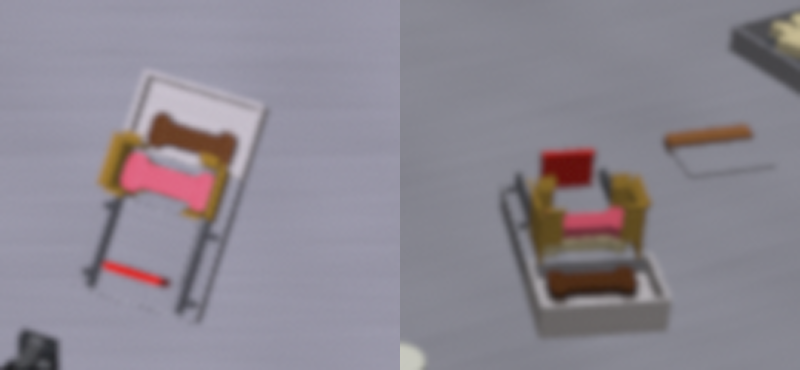

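```bash
python3 - <<'E'
from h import *
for n,bs in(("scene",dict(bowl=(80,238,122,268),jar=(255,230,282,262),scraper=(350,155,395,182))),):
    a=np.load(n+"0.npz")["img"].astype(int);b=np.load(n+"12.npz")["img"].astype(int)
    for k,(u0,v0,u1,v1) in bs.items(): print(k,np.abs(a-b)[v0:v1,u0:u1].max(-1).mean().round(1))
arm.finish_job(); print(arm.state()["clock"])
E
```

```text
bowl 1.4
jar 1.6
scraper 1.7
the job is handed in; nothing more can be done
the job is handed in; nothing more can be done
```

The job is handed in, at about 43.3 s of the 72 s allowed. Brown, cream and pink were loaded flat in that order. One push of the red plate to its hard stop, with about 20 N at the wrist, dropped brown flat into the tray, and the pusher sprang back to rest.

**A fault that I mended:** after the spring-back, pink was tilted about 9° and sat 2–3 mm too high. I pressed it down lightly with closed fingers, up to about 15 N. The fingers stopped at 58.1 mm, against 58 mm for two flat biscuits on the deck.

**Last checks:**
- **Pink:** its top is about 58.5 mm above the table with about 1° of tilt, by the top camera's depth. The scene camera saw too little of pink for its tilt reading to count.
- **Cream:** it is hidden under pink, so I only infer that it is flat on the deck from pink's height and the stop at 58.1 mm. Before the press its front edge looked about 5 mm farther back than it should be. That edge looked about the same afterwards, but I did not measure it again.
- **Brown:** its top is about 27 mm above the table with about 2° of tilt, against 26 mm when flat. I measured this before the press; it looked unchanged afterwards.
- **Bowl, jar and scraper:** the scene images from before and after match.

The two cameras disagreed by about 3 mm in y. I used the scene camera for y because the fingertips' known position agreed with it.

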